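# Make up two specimen kits

## Robot

A 6-joint arm with a two-finger parallel gripper is mounted at the origin on a cart in front of the work surface, level with it; the furniture and walls round the work are solid. World frame = base frame: x ahead of the robot, y to its left, z up, the work surface at z = 0. Lengths are in mm, angles in rad, forces in N, time in s.
With the tool pointing down it reaches from about 300 to 875 mm from the base axis. Payload 6.4 kg.
Tool frame: the origin (TCP) lies on the centre line of the jaws, within the pads' length; the fingertips stand 25 mm ahead of it and the grasp point (between the pads) lies 6 mm ahead of it; z points along the fingers, y is the direction in which the jaws open and shut (so a half turn about z gives the same grasp; the last joint's range is limited). The gripper opens to 88 mm and grips with 3 to 60 N. Pads are 18 mm wide; open, the fingers measure 123 mm over their backs; the gripper's body (75 mm by 187 mm) begins 45 mm behind the grasp point.
Start: joints at [-1.398, 0.181, 1.607, -0, 1.354, -0.206], TCP at [212.655, -534.246, 263.714] pointing down, gripper open.
Joint ranges: [-2.99, 2.99], [-0.89, 2.07], [0.3, 2.58], [-1.14, 4.28], [0, 2.63], [-3.12, 3.12]. Speed limits (rad/s): [2.57, 2.57, 3.01, 3.14, 3.14, 3.14].

## Interface

Orientations are given as a unit quaternion [x, y, z, w].
In Python, from station import r gives the robot as it stands.
- The arm moves only by the shell command python3 -m handwheel 'ROWS' [OPENING] [FORCE]. ROWS is JSON, a list of rows, each an object with "translation": the shift along the tool's x, y, z in cm, a list of three; "delta_rot": the turn, a rotation vector about the tool's x, y, z in degrees, a list of three. A call has 1 to 10 rows; each row is the pose to reach, as a shift and turn from the pose commanded when the call began, along the tool's axes at that moment; what a row does not reach only later rows make up. A row lasts 1/8 s, in which the tool goes at most 62.5 mm and 10.7 degrees, less where a joint would pass 70% of its speed; a pose out of reach is approached as far as the arm can. A call with a gripper value outside its range is refused whole. OPENING is the closure, from 0 (fully open) to 1 (shut), set as the call begins (- or left out, the last holds). The fingers move at their own pace and stop on an object; FORCE is the grip in N (left out, the last holds). Time passes only in rows, so rows that repeat a pose let the fingers close. It gives the time, the measured TCP pose, the force and the opening at its end, in the units of the state.
- r.sense(): the state, without advancing time (a new reading comes with each control period).
- r.capture(name): name is "scene" or "top" or "wrist"; returns (picture, depth): 480x640x3 uint8, blue, green, red; 480x640 float32, mm along the optical axis (not along the pixel's ray), 0 where there is no reading.
- r.calibration(name): a dict with "intrinsics" (3x3 intrinsics, pixels), "D" ([k1, k2, p1, p2, k3] as OpenCV has them; the pictures are not rectified), "position" and "orientation" of the camera in the world. Camera axes: x right, y down, z forward; pixel columns grow to the right and rows downward; lengths in mm; the calibration is good to about 2 mm. A picture is of the moment at which its call begins: read the wrist's pose just before it. calibration takes no time and is no camera call; for the wrist camera it gives the pose at the moment of the call.
- r.finish_job(): hands the job in, once; it reports no verdict.
The state is a dict: "clock": time; "q": joint angles; "dq": joint speeds; "effort": joint torques, N m; "tool_pos": TCP position; "tcp_rot": TCP orientation; "wrist_force": force on the tool from outside, world axes, zero at the start; "ft_torque": the same for the moment, N m; "grip_width": finger opening in mm.
Only numpy, scipy, OpenCV 4.12 (cv2) and the standard library are available. Lean on these libraries where they do the work, as an engineer would, in place of code of your own. Each camera call takes 0.05 s, during which the arm holds its last target. There are 200 camera calls.

## Task

Make up the two kits from the stock on the worktop: the white-lidded cup and the green-capped dropper bottle go in the blue tray, the yellow-lidded cup and the blue-capped dropper bottle in the white tray, each cup standing in its tray's larger bay and each bottle in the smaller one. Set the things down rather than dropping them, never tip any over, and leave the red-lidded cup and the black-capped bottle where they stand.

Things in the scene. Friction and masses are not known exactly. Their poses are not given: they have to be found in the camera images.
- cup_white_mid (a point): specimen cup with a white screw lid, for the blue tray; white body tapering to 44 mm diameter at the foot, lid 51 mm diameter over the top 11 mm, 63 mm tall in all, solid, about 30 g, stands upright. Point: its centre, 31.5 mm above its foot, on its axis; z up its axis
- cup_yellow_mid (a point): specimen cup with a yellow screw lid, for the white tray; white body tapering to 44 mm diameter at the foot, lid 51 mm diameter over the top 11 mm, 63 mm tall in all, solid, about 30 g, stands upright. Point: its centre, 31.5 mm above its foot, on its axis; z up its axis
- cup_red_mid (a point): specimen cup with a red screw lid, stays in stock, not to be moved; white body tapering to 44 mm diameter at the foot, lid 51 mm diameter over the top 11 mm, 63 mm tall in all, solid, about 30 g, stands upright. Point: its centre, 31.5 mm above its foot, on its axis; z up its axis
- dropper_green_mid (a point): dropper bottle with a green nozzle cap, for the blue tray; round milky or clear body 33 mm diameter, straight-sided to about 42 mm above its foot, 76 mm tall with the cap, about 60 g, stands upright. Point: its centre, 38 mm above its foot, on its axis; z up its axis
- dropper_blue_mid (a point): dropper bottle with a blue nozzle cap, for the white tray; round milky or clear body 31 mm diameter, straight-sided to about 40 mm above its foot, 70 mm tall with the cap, about 60 g, stands upright. Point: its centre, 35 mm above its foot, on its axis; z up its axis
- dropper_black_mid (a point): dropper bottle with a black nozzle cap, stays in stock, not to be moved; round milky or clear body 37 mm diameter, straight-sided to about 47 mm above its foot, 84 mm tall with the cap, about 60 g, stands upright. Point: its centre, 42 mm above its foot, on its axis; z up its axis
- blue_tray: blue kit tray, fixed, 128 x 78 mm, walls 12 mm high and 4 mm thick, floor 3 mm. Origin: centre of its underside; x along its length, z up. Two bays, a dark disc in the middle of each: larger (66 x 70 mm, centre x = -27 mm, y = 0) for the cup, smaller (50 x 70 mm, centre x = +35 mm, y = 0) for the bottle. A bench centrifuge, taller than the bottles, stands close behind the trays: carry things round its front
- white_tray: white kit tray, fixed, 128 x 78 mm, walls 12 mm high and 4 mm thick, floor 3 mm. Origin: centre of its underside; x along its length, z up. Two bays, a dark disc in the middle of each: larger (66 x 70 mm, centre x = -27 mm, y = 0) for the cup, smaller (50 x 70 mm, centre x = +35 mm, y = 0) for the bottle. A bench centrifuge, taller than the bottles, stands close behind the trays: carry things round its front
Not all that is in view belongs to the job. What is shaped like the part that bears dropper_blue_mid but purple is not meant.

How it is judged:
By the outcome, as a careful person would: the job done as asked, in the order asked, and still so for the second after the job is handed in, with the robot touching nothing.
It also fails if it takes over 128 s, if anything falls off the work surface, if the arm or the gripper's body presses on something with over 40 N, if the wrist force passes 120 N, or if a joint passes its speed limit or range.

## Working session

There is one attempt and no reset: what is moved stays moved. The work goes in short steps, Python scripts to look and compute and a shell command to move; the robot and the scene stay as the last step left them, time stands still between calls to the robot, and variables do not carry over. Pictures are saved under pics/ and viewed, on a budget of 14 in all, crops included, one or two more only if the job needs it, and the job is handed in when it is done.

```bash
mkdir -p pics && ls && python3 - <<'E'
from station import r
import cv2,numpy as np
for n in("scene","top"):
    p,d=r.capture(n); cv2.imwrite(f"pics/{n}0.png",p); np.savez(f"{n}0.npz",p=p,d=d)
    c=r.calibration(n); print(n,c)
print(r.sense())
E
```

```text
pics
scene {'intrinsics': array([[581.85549234,   0.        , 314.81192101],
       [  0.        , 581.85549234, 237.19925538],
       [  0.        ,   0.        ,   1.        ]]), 'D': array([-0.02790785,  0.        ,  0.        ,  0.        ,  0.        ]), 'position': array([ 573.82289075, 1027.58383609,  822.3815393 ]), 'orientation': array([-0.01999356,  0.88832061, -0.45860541,  0.01295477])}
top {'intrinsics': array([[443.81275039,   0.        , 316.94326619],
       [  0.        , 443.81275039, 233.26459838],
       [  0.        ,   0.        ,   1.        ]]), 'D': array([-0.04782017,  0.        ,  0.        ,  0.        ,  0.        ]), 'position': array([494.74659271, -63.50808669, 911.58881811]), 'orientation': array([ 0.71534418, -0.69627783,  0.04059692, -0.04279934])}
{'clock': 0.1, 'q': array([-1.39831166e+00,  1.81444766e-01,  1.60791840e+00, -3.78719873e-06,
        1.35383070e+00, -2.06302654e-01]), 'dq': array([-0.0013426 , -0.00131332, -0.00272966, -0.00142715,  0.00126686,
        0.00076954]), 'effort': array([-6.69572455e-04, -4.34829962e+01, -3.42698908e+01,  7.02621276e-02,
        3.41601775e-02, -3.33858270e-05]), 'tool_pos': array([ 212.56497336, -533.77324108,  262.90755695]), 'tcp_rot': array([ 9.82118176e-01,  1.88263771e-01,  1.16882080e-05, -8.00524132e-04]), 'wrist_force': array([ 1.05994569,  0.48934542, -1.08538118]), 'ft_torque': array([ 0.03324954,  0.04536817, -0.00229592]), 'grip_width': 88.35427898559296}
```

View pics/scene0.png

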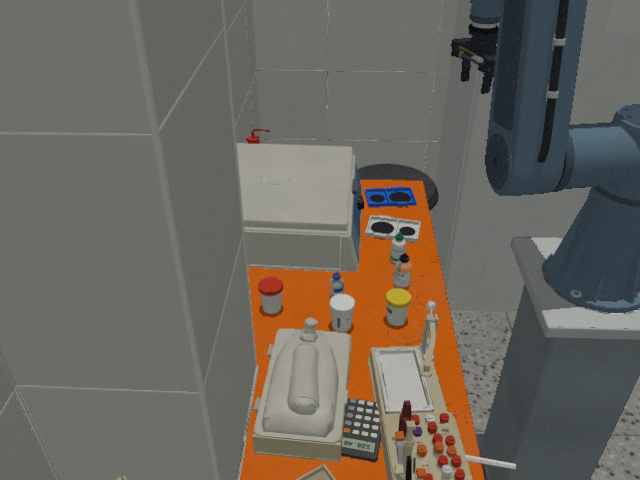

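View pics/top0.png

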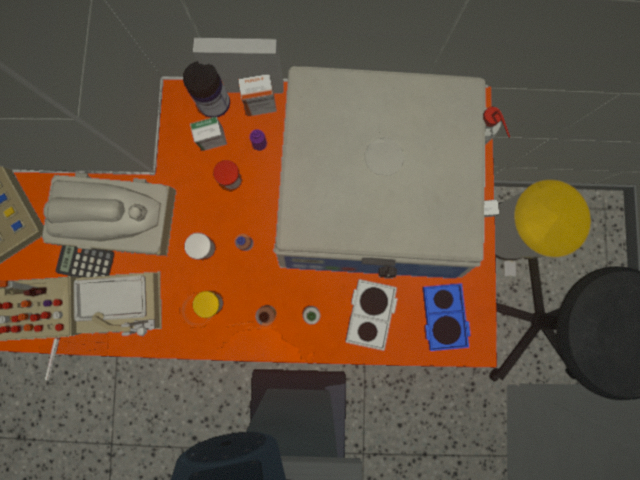

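Top view: the cups are red (227,174), white (198,246) and yellow (206,305). The bottles are blue-capped (243,242), purple (258,140, a decoy), black (265,314) and green (311,315). The white tray is at (371,315) with its large bay up in the image. The blue tray is at (446,317) with its large bay down. Next I measure them.

```bash
cat > h.py <<'E'
import cv2,numpy as np
from scipy.spatial.transform import Rotation as R
def rays(c,uv):
    n=cv2.undistortPoints(np.float64(uv).reshape(-1,1,2),c["intrinsics"],c["D"])[:,0]
    return R.from_quat(c["orientation"]).apply(np.c_[n,np.ones(len(n))])
def onplane(c,uv,z):
    v=rays(c,uv); return c["position"]+v*((z-c["position"][2])/v[:,2])[:,None]
def blob(p,uv,tol=None,rad=14,lo=(0,0,0),hi=(180,255,255)):
    h=cv2.cvtColor(p,cv2.COLOR_BGR2HSV); m=cv2.inRange(h,np.array(lo),np.array(hi))
    w=np.zeros_like(m); cv2.circle(w,tuple(uv),rad,255,-1); m&=w
    n,l,s,ce=cv2.connectedComponentsWithStats(m)
    if n<2:return None,0
    i=1+np.argmax(s[1:,4]); return ce[i],s[i]
def cloud(c,d):
    v,u=np.nonzero(d>0); n=rays(c,np.c_[u,v]); return u,v,c["position"]+n*d[v,u][:,None]
E
python3 - <<'E'
from h import *
from station import r
z=np.load("top0.npz");p,d=z["p"],z["d"];c=r.calibration("top")
items=dict(white=((198,246),18,(0,0,150),(180,70,255),63),yellow=((206,305),18,(20,120,80),(35,255,255),63),red=((227,174),18,(0,150,60),(6,255,220),63),
 green=((311,315),10,(45,50,20),(90,255,200),76),blue=((243,242),8,(100,80,30),(130,255,255),70),black=((265,314),12,(0,0,0),(180,255,60),84),purple=((258,140),12,(120,60,20),(160,255,255),40))
for k,(uv,rad,lo,hi,h) in items.items():
    ce,s=blob(p,uv,rad=rad,lo=lo,hi=hi)
    if ce is None: print(k,None);continue
    print(k,ce.round(1),s,"world",onplane(c,[ce],h)[0].round(1),"depth z")
    u,v=ce.round().astype(int);dd=d[v-2:v+3,u-2:u+3];ra=rays(c,[[u,v]])[0];print("   depth pt",(c["position"]+ra*np.median(dd[dd>0])).round(1))
h=cv2.cvtColor(p,cv2.COLOR_BGR2HSV);dark=cv2.inRange(h,(0,0,0),(180,255,60))
for k,uv in dict(wL=(375,302),wS=(367,331),bL=(447,331),bS=(443,299)).items():
    ce,s=blob(p,uv,rad=17,lo=(0,0,0),hi=(180,255,60)); print(k,ce.round(1),s,onplane(c,[ce],3)[0].round(1))
u,v,P=cloud(c,d)
tall=P[(P[:,2]>95)&(u>275)&(u<500)&(v>60)&(v<280)]; print("centrifuge",np.percentile(tall,[1,50,99],axis=0).round(0), tall[:,0].min())
for x in range(440,560,10):
    q=P[(abs(P[:,0]-x)<5)&(P[:,1]<0)&(P[:,1]>-350)&(P[:,2]>-20)];print(x,q[:,2].max().round(),end=" ")
s=p[210:370,180:500];cv2.imwrite("pics/top0c.png",cv2.resize(s,None,fx=2.5,fy=2.5,interpolation=cv2.INTER_CUBIC))
E
```

```text
white [197.  245.6] [185 233  25  26 498] world [565.2 170.9  63. ] depth z
   depth pt [564.3 170.4  64.5]
yellow [205.8 304. ] [193 291  27  27 551] world [454.5 147.7  63. ] depth z
   depth pt [454.5 147.2  63.6]
red [225.8 172.5] [214 160  25  26 483] world [710.6 122.7  63. ] depth z
   depth pt [711.3 122.1  64.1]
green [312.  316.7] [309 314   7   6  16] world [437.5 -54.6  76. ] depth z
   depth pt [436.8 -54.6  73.2]
blue [240.6 240.4] [237 237   8   8  48] world [576.9  85.7  70. ] depth z
   depth pt [577.9  85.5  67.7]
black [263.4 316.5] [260 313   8   8  53] world [436.   34.8  84. ] depth z
   depth pt [436.6  35.8  82.1]
purple [257.7 138.9] [250 130  16  19 213] world [788.1  66.3  40. ] depth z
   depth pt [783.7  63.9  52.7]
wL [373.5 300.9] [361 288  26  26 534] [ 467.5 -177.7    3. ]
wS [367.2 331.3] [359 323  17  18 236] [ 406.4 -165.8    3. ]
bL [446.3 329.9] [433 317  27  27 574] [ 412.8 -326.     3. ]
bS [442.9 299. ] [434 291  18  17 246] [ 474.6 -319.2    3. ]
centrifuge [[ 541. -366.  102.]
 [ 707. -176.  144.]
 [ 888.    5.  148.]] 533.8605304667959
440 79.0 450 70.0 460 17.0 470 16.0 480 17.0 490 17.0 500 16.0 510 73.0 520 89.0 530 133.0 540 141.0 550 146.0
```

View pics/top0c.png

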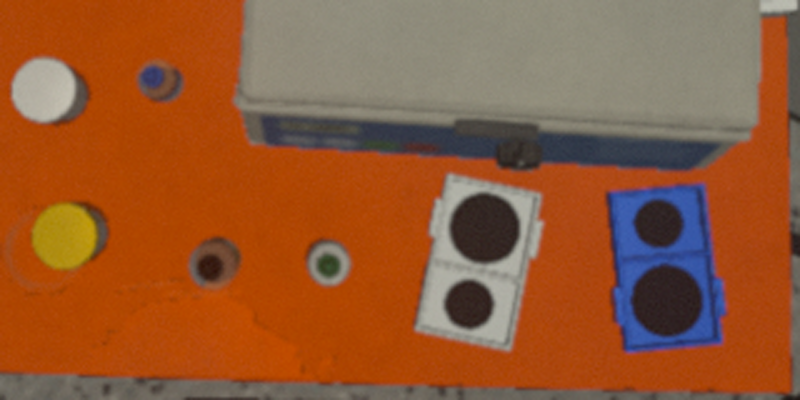

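The crop shows the blue cap at (150,78), clearly blue. It is the one meant, and the purple thing at top-view (258,140) is the decoy. The bay discs are 62 mm apart in both trays, as given. The centrifuge front is at x≈534 (148 mm tall), with a latch from x≈510. I start with the white cup, jaws along world y.

```bash
cat > to.py <<'E'
import sys,numpy as np
from station import r
from scipy.spatial.transform import Rotation as R
# usage: to.py x y z yaw -> remaining shift in tool axes (cm), turn about tool z (deg)
s=r.sense();T=R.from_quat(s["tcp_rot"]);m=T.as_matrix();yaw=np.degrees(np.arctan2(m[1,0],m[0,0]))
print("t%.2f"%s["clock"],"tcp",s["tool_pos"].round(1),"yaw%.1f"%yaw,"F",s["wrist_force"].round(1),"w%.1f"%s["grip_width"])
if len(sys.argv)>4:
    a=np.float64(sys.argv[1:5]);print("shift cm",(T.inv().apply(a[:3]-s["tool_pos"])/10).round(2),"turn %.1f"%(yaw-a[3]))
E
python3 -m handwheel '[{"translation":[6,-5.3,0],"delta_rot":[0,0,10]},{"translation":[12,-10.5,0],"delta_rot":[0,0,21.7]},{"translation":[29.4,-26.2,3],"delta_rot":[0,0,21.7]},{"translation":[58.8,-52.4,6.3],"delta_rot":[0,0,21.7]},{"translation":[58.8,-52.4,6.3],"delta_rot":[0,0,21.7]},{"translation":[58.8,-52.4,6.3],"delta_rot":[0,0,21.7]},{"translation":[58.8,-52.4,6.3],"delta_rot":[0,0,21.7]},{"translation":[58.8,-52.4,6.3],"delta_rot":[0,0,21.7]},{"translation":[58.8,-52.4,6.3],"delta_rot":[0,0,21.7]},{"translation":[58.8,-52.4,6.3],"delta_rot":[0,0,21.7]}]' 0.15 10
python3 to.py 565 170.5 200 0
```

```text
clock: 1.35
tool_pos: [492.1, 24.6, 215.9]
tcp_rot: [1.0, 0.0, 0.0, 0.0]
wrist_force: [1.1, -0.5, 0.4]
grip_width: 75.0
t1.35 tcp [492.1  24.6 215.9] yaw0.0 F [ 1.1 -0.5  0.4] w75.0
shift cm [  7.3  -14.59   1.59] turn 0.0
```

```bash
python3 -m handwheel '[{"translation":[7.3,-14.6,1.6],"delta_rot":[0,0,0]},{"translation":[7.3,-14.6,1.6],"delta_rot":[0,0,0]},{"translation":[7.3,-14.6,1.6],"delta_rot":[0,0,0]},{"translation":[7.3,-14.6,1.6],"delta_rot":[0,0,0]},{"translation":[7.3,-14.6,1.6],"delta_rot":[0,0,0]}]'
python3 to.py 565 170.5 150 0
python3 - <<'E'
from station import r
import cv2
p,d=r.capture("wrist");cv2.imwrite("pics/w1.png",p);print(r.calibration("wrist"))
E
```

```text
clock: 1.98
tool_pos: [563.9, 168.0, 199.6]
tcp_rot: [1.0, 0.0, -0.001, 0.0]
wrist_force: [-0.4, -0.2, -0.1]
grip_width: 75.0
t1.98 tcp [563.9 168.  199.6] yaw0.0 F [-0.4 -0.2 -0.1] w75.0
shift cm [ 0.11 -0.25  4.96] turn 0.0
{'intrinsics': array([[355.90395673,   0.        , 325.46562248],
       [  0.        , 355.90395673, 236.58594495],
       [  0.        ,   0.        ,   1.        ]]), 'D': array([-0.05752561,  0.        ,  0.        ,  0.        ,  0.        ]), 'position': array([636.10922858, 167.24194306, 320.34325535]), 'orientation': array([ 0.69996124, -0.69983596, -0.10050987,  0.10090418])}
```

View pics/w1.png

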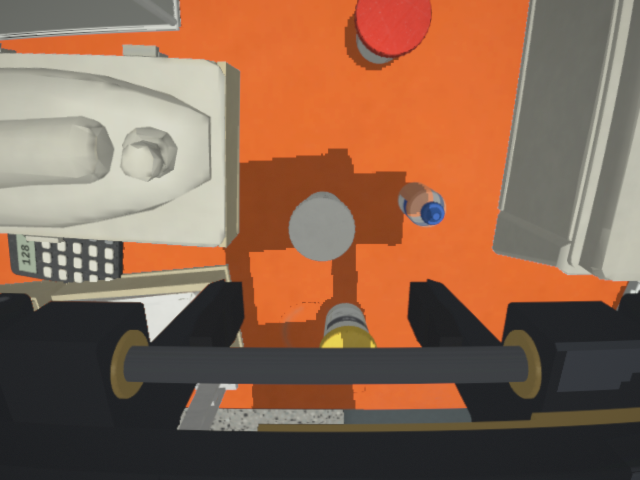

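The white lid is at (322,227) and the blue cap at (433,213). A grey device lies to the left with its edge at px ~(240,150), so I check its height.

```bash
python3 - <<'E'
from h import *
from station import r
c=r.calibration("wrist");print(onplane(c,[[322,227]],63).round(1),onplane(c,[[433,213]],70).round(1))
z=np.load("top0.npz");u,v,P=cloud(r.calibration("top"),z["d"])
for y in range(200,300,10):
    q=P[(abs(P[:,1]-y)<5)&(P[:,0]>480)&(P[:,0]<650)];print(y,q[:,2].max().round(),end="; ")
E
```

```text
[[568.  169.7  63. ]] [[580.3  89.3  70. ]]
200 61.0; 210 5.0; 220 6.0; 230 5.0; 240 60.0; 250 66.0; 260 73.0; 270 115.0; 280 119.0; 290 115.0;
```

The device reaches 119 mm at y≥265, within reach of the gripper body's ±94 mm. I turn the jaws along x (yaw 90) for this pick.

```bash
python3 -m handwheel '[{"translation":[0.2,-0.2,1],"delta_rot":[0,0,-10]},{"translation":[0.2,-0.2,2],"delta_rot":[0,0,-20]},{"translation":[0.2,-0.2,3],"delta_rot":[0,0,-30]},{"translation":[0.2,-0.2,4],"delta_rot":[0,0,-40]},{"translation":[0.2,-0.2,5],"delta_rot":[0,0,-50]},{"translation":[0.2,-0.2,5],"delta_rot":[0,0,-60]},{"translation":[0.2,-0.2,5],"delta_rot":[0,0,-70]},{"translation":[0.2,-0.2,5],"delta_rot":[0,0,-80]},{"translation":[0.2,-0.2,5],"delta_rot":[0,0,-90]},{"translation":[0.2,-0.2,5],"delta_rot":[0,0,-90]}]'
python3 to.py 566 170 62 90
```

```text
clock: 3.28
tool_pos: [566.5, 169.1, 150.5]
tcp_rot: [0.708, 0.706, 0.0, 0.0]
wrist_force: [0.2, -0.7, 0.1]
grip_width: 74.7
t3.27 tcp [566.5 169.1 150.5] yaw89.8 F [ 0.2 -0.7  0.1] w74.7
shift cm [ 0.09 -0.05  8.85] turn -0.2
```

```bash
python3 -m handwheel '[{"translation":[0.1,0,4],"delta_rot":[0,0,0]},{"translation":[0.1,0,7],"delta_rot":[0,0,0]},{"translation":[0.1,0,8.8],"delta_rot":[0,0,0]},{"translation":[0.1,0,8.8],"delta_rot":[0,0,0]},{"translation":[0.1,0,8.8],"delta_rot":[0,0,0]}]' && python3 -m handwheel '[{"translation":[0,0,0],"delta_rot":[0,0,0]},{"translation":[0,0,0],"delta_rot":[0,0,0]},{"translation":[0,0,0],"delta_rot":[0,0,0]},{"translation":[0,0,0],"delta_rot":[0,0,0]},{"translation":[0,0,0],"delta_rot":[0,0,0]},{"translation":[0,0,0],"delta_rot":[0,0,0]}]' 0.6 10
```

```text
clock: 3.9
tool_pos: [567.5, 171.5, 63.3]
tcp_rot: [0.707, 0.707, 0.001, 0.001]
wrist_force: [-0.2, -0.6, 0.0]
grip_width: 74.9
clock: 4.65
tool_pos: [566.9, 171.6, 62.5]
tcp_rot: [0.707, 0.707, 0.0, 0.0]
wrist_force: [-0.3, 0.3, 4.6]
grip_width: 47.7
```

```bash
python3 -m handwheel '[{"translation":[0,0,-0.3],"delta_rot":[0,0,0]},{"translation":[0,0,-1],"delta_rot":[0,0,0]},{"translation":[0,0,-2],"delta_rot":[0,0,0]},{"translation":[0,0,-2],"delta_rot":[0,0,0]}]' && python3 - <<'E'
from station import r
import cv2
p,d=r.capture("wrist");cv2.imwrite("pics/w2.png",p[150:450,100:500])
E
```

```text
clock: 5.15
tool_pos: [567.4, 171.6, 83.4]
tcp_rot: [0.707, 0.707, 0.001, 0.001]
wrist_force: [-0.0, 0.0, -0.4]
grip_width: 47.6
```

View pics/w2.png

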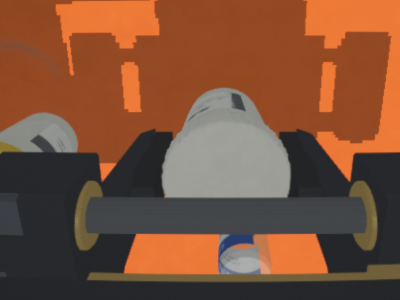

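The cup is held upright by the lid and the weight reads right. I carry it back to x≈413, in front of the centrifuge, then across.

```bash
python3 -m handwheel '[{"translation":[0,0,-3],"delta_rot":[0,0,0]},{"translation":[0,0,-7],"delta_rot":[0,0,0]},{"translation":[0,-2,-10],"delta_rot":[0,0,0]},{"translation":[0,-7,-10.7],"delta_rot":[0,0,0]},{"translation":[0,-12,-10.7],"delta_rot":[0,0,0]},{"translation":[-3,-15.4,-10.7],"delta_rot":[0,0,0]},{"translation":[-8,-15.4,-10.7],"delta_rot":[0,0,0]},{"translation":[-14,-15.4,-10.7],"delta_rot":[0,0,0]},{"translation":[-20,-15.4,-10.7],"delta_rot":[0,0,0]},{"translation":[-26,-15.4,-10.7],"delta_rot":[0,0,0]}]' && python3 to.py 412.8 -326 120 90
```

```text
clock: 6.45
tool_pos: [412.3, -90.3, 189.3]
tcp_rot: [0.707, 0.707, 0.0, 0.0]
wrist_force: [-0.2, -0.3, -0.1]
grip_width: 47.6
t6.45 tcp [412.3 -90.3 189.3] yaw90.0 F [-0.2 -0.3 -0.1] w47.6
shift cm [-23.57   0.04   6.94] turn 0.0
```

```bash
python3 -m handwheel '[{"translation":[-5,0,0],"delta_rot":[0,0,0]},{"translation":[-11,0,0],"delta_rot":[0,0,0]},{"translation":[-17,0,0],"delta_rot":[0,0,0]},{"translation":[-21.5,0,0],"delta_rot":[0,0,0]},{"translation":[-23.6,0,2],"delta_rot":[0,0,0]},{"translation":[-23.6,0,6],"delta_rot":[0,0,0]},{"translation":[-23.6,0,8],"delta_rot":[0,0,0]},{"translation":[-23.6,0,8],"delta_rot":[0,0,0]},{"translation":[-23.6,0,8],"delta_rot":[0,0,0]}]' && python3 to.py 412.8 -326 66 90
python3 - <<'E'
from station import r
import cv2
p,d=r.capture("wrist");cv2.imwrite("pics/w3.png",p)
E
```

```text
clock: 7.58
tool_pos: [413.0, -324.9, 110.0]
tcp_rot: [0.707, 0.707, -0.0, 0.001]
wrist_force: [0.9, -0.8, -0.6]
grip_width: 47.4
t7.58 tcp [ 413.  -324.9  110. ] yaw90.0 F [ 0.9 -0.8 -0.6] w47.4
shift cm [-0.11 -0.02  4.4 ] turn 0.0
```

View pics/w3.png

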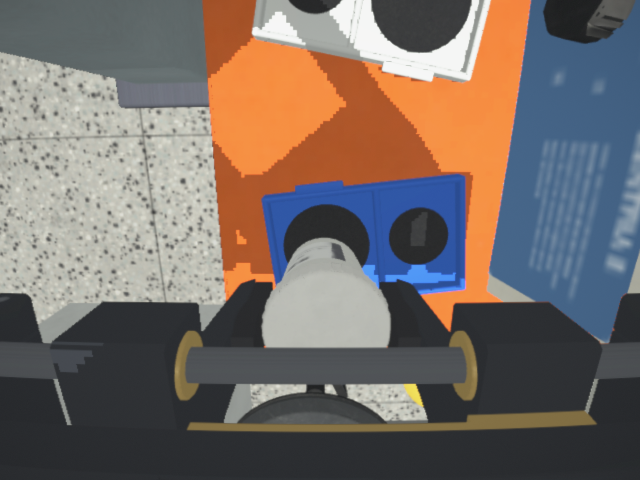

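The white cup hangs over the large disc at (326,238) of the blue tray. I lower it gently, watching the force.

```bash
python3 -m handwheel '[{"translation":[-0.1,0,1.5],"delta_rot":[0,0,0]},{"translation":[-0.1,0,3],"delta_rot":[0,0,0]},{"translation":[-0.1,0,3.8],"delta_rot":[0,0,0]},{"translation":[-0.1,0,4.1],"delta_rot":[0,0,0]},{"translation":[-0.1,0,4.2],"delta_rot":[0,0,0]},{"translation":[-0.1,0,4.2],"delta_rot":[0,0,0]}]' && python3 -m handwheel '[{"translation":[0,0,0.1],"delta_rot":[0,0,0]},{"translation":[0,0,0.2],"delta_rot":[0,0,0]},{"translation":[0,0,0.2],"delta_rot":[0,0,0]}]'
```

```text
clock: 8.38
tool_pos: [412.8, -325.7, 67.3]
tcp_rot: [0.707, 0.707, -0.0, 0.0]
wrist_force: [-0.8, 0.2, 0.0]
grip_width: 47.4
clock: 8.75
tool_pos: [412.8, -325.7, 65.5]
tcp_rot: [0.707, 0.707, -0.0, 0.0]
wrist_force: [-1.1, 0.4, 3.6]
grip_width: 47.2
```

Foot contact (+3.6 N). I release, rise and go to the green bottle.

```bash
python3 -m handwheel '[{"translation":[0,0,0],"delta_rot":[0,0,0]},{"translation":[0,0,0],"delta_rot":[0,0,0]},{"translation":[0,0,0],"delta_rot":[0,0,0]},{"translation":[0,0,0],"delta_rot":[0,0,0]}]' 0.15 && python3 -m handwheel '[{"translation":[0,0,-2],"delta_rot":[0,0,0]},{"translation":[0,0,-6],"delta_rot":[0,0,0]},{"translation":[0,0,-11],"delta_rot":[0,0,0]},{"translation":[5,1,-12],"delta_rot":[0,0,0]},{"translation":[11,2.5,-12],"delta_rot":[0,0,0]},{"translation":[17,2.5,-12],"delta_rot":[0,0,0]},{"translation":[22,2.5,-12],"delta_rot":[0,0,0]},{"translation":[22,2.5,-12],"delta_rot":[0,0,0]},{"translation":[22,2.5,-12],"delta_rot":[0,0,0]}]' && python3 to.py 437.5 -54.6 130 90
python3 - <<'E'
from station import r
import cv2
p,d=r.capture("wrist");cv2.imwrite("pics/w4.png",p)
E
```

```text
clock: 9.25
tool_pos: [412.6, -325.4, 65.0]
tcp_rot: [0.707, 0.707, 0.0, -0.0]
wrist_force: [0.2, 0.5, 0.3]
grip_width: 74.8
clock: 10.38
tool_pos: [437.9, -105.9, 185.3]
tcp_rot: [0.707, 0.707, -0.0, 0.0]
wrist_force: [-0.1, -0.0, 0.4]
grip_width: 74.7
t10.38 tcp [ 437.9 -105.9  185.3] yaw90.0 F [-0.1 -0.   0.4] w74.7
shift cm [ 5.13 -0.04  5.53] turn 0.0
```

View pics/w4.png

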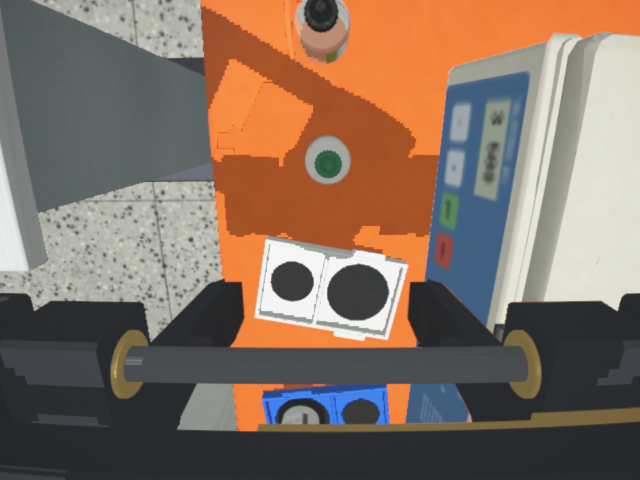

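The green cap is at (328,163), black at (322,12), and the white tray discs at (292,281) and (358,291). I check the measured positions and the centrifuge front near the bottle.

```bash
python3 - <<'E'
from h import *
from station import r
c=r.calibration("wrist");print(onplane(c,[[328,163]],76).round(1),onplane(c,[[322,12]],84).round(1),onplane(c,[[292,281],[358,291],[361,411]],3).round(1))
p,d=r.capture("wrist");u,v,P=cloud(c,d)
z=np.load("top0.npz");_,_,Q=cloud(r.calibration("top"),z["d"])
for A in(P,Q):
  for z0 in(50,80,100,120,140):
    o=[]
    for y in(-150,-100,-50,0):
      q=A[(abs(A[:,1]-y)<15)&(abs(A[:,2]-z0)<10)&(A[:,0]>480)&(A[:,0]<700)]
      o.append(round(float(np.percentile(q[:,0],5)),0) if len(q)>5 else None)
    print(z0,o)
E
```

```text
[[439.  -52.9  76. ]] [[435.4  31.6  84. ]] [[ 406.8 -166.     3. ]
 [ 468.  -176.2    3. ]
 [ 475.3 -315.5    3. ]]
50 [528.0, 529.0, 531.0, 533.0]
80 [535.0, 537.0, 538.0, 540.0]
100 [540.0, 541.0, 543.0, 545.0]
120 [536.0, 545.0, 547.0, 549.0]
140 [536.0, 553.0, 555.0, 555.0]
50 [528.0, 529.0, 531.0, 532.0]
80 [534.0, 536.0, 538.0, 540.0]
100 [540.0, 541.0, 542.0, 544.0]
120 [538.0, 545.0, 546.0, 549.0]
140 [544.0, 559.0, 561.0, 562.0]
```

Body clearance to the centrifuge is only about 7 mm with the jaws along x. At yaw 40 it is about 12 mm, and about 9 mm to the black cap, so I use that and grasp at 38 mm height.

```bash
python3 -m handwheel '[{"translation":[3,0,0],"delta_rot":[0,0,10]},{"translation":[5.2,0,2],"delta_rot":[0,0,20]},{"translation":[5.2,0,4],"delta_rot":[0,0,30]},{"translation":[5.2,0,6],"delta_rot":[0,0,40]},{"translation":[5.2,0,7.5],"delta_rot":[0,0,50]},{"translation":[5.2,0,7.5],"delta_rot":[0,0,50]},{"translation":[5.2,0,7.5],"delta_rot":[0,0,50]}]' && python3 to.py 438.3 -53.8 44 40
```

```text
clock: 11.35
tool_pos: [438.0, -54.4, 110.5]
tcp_rot: [0.939, 0.343, 0.0, 0.0]
wrist_force: [0.4, 0.4, 0.3]
grip_width: 74.9
t11.35 tcp [438.  -54.4 110.5] yaw40.1 F [0.4 0.4 0.3] w74.9
shift cm [ 0.06 -0.03  6.65] turn 0.1
```

```bash
python3 -m handwheel '[{"translation":[0,0,2.5],"delta_rot":[0,0,0]},{"translation":[0.1,0,5],"delta_rot":[0,0,0]},{"translation":[0.1,0,6.6],"delta_rot":[0,0,0]},{"translation":[0.1,0,6.6],"delta_rot":[0,0,0]},{"translation":[0.1,0,6.6],"delta_rot":[0,0,0]}]' && python3 -m handwheel '[{"translation":[0,0,0],"delta_rot":[0,0,0]},{"translation":[0,0,0],"delta_rot":[0,0,0]},{"translation":[0,0,0],"delta_rot":[0,0,0]},{"translation":[0,0,0],"delta_rot":[0,0,0]},{"translation":[0,0,0],"delta_rot":[0,0,0]},{"translation":[0,0,0],"delta_rot":[0,0,0]},{"translation":[0,0,0],"delta_rot":[0,0,0]}]' 0.8 12
```

```text
clock: 11.98
tool_pos: [439.1, -53.3, 45.1]
tcp_rot: [0.94, 0.342, 0.001, 0.001]
wrist_force: [-0.1, 0.1, -0.4]
grip_width: 75.1
clock: 12.85
tool_pos: [438.4, -52.9, 44.2]
tcp_rot: [0.94, 0.342, 0.0, 0.0]
wrist_force: [-0.7, 0.5, 1.7]
grip_width: 32.0
```

```bash
python3 -m handwheel '[{"translation":[0,0,-2],"delta_rot":[0,0,0]},{"translation":[0,0,-6],"delta_rot":[0,0,0]},{"translation":[0,0,-10],"delta_rot":[0,0,0]},{"translation":[-2,3,-11.6],"delta_rot":[0,0,10]},{"translation":[-4.5,7.5,-11.6],"delta_rot":[0,0,20]},{"translation":[-7.5,12,-11.6],"delta_rot":[0,0,30]},{"translation":[-10.5,17,-11.6],"delta_rot":[0,0,40]},{"translation":[-13.5,21.2,-11.6],"delta_rot":[0,0,40]},{"translation":[-14.2,22.65,-11.6],"delta_rot":[0,0,40]},{"translation":[-14.2,22.65,-11.6],"delta_rot":[0,0,40]}]' && python3 to.py 474.8 -318 47 0
python3 - <<'E'
from station import r
import cv2
p,d=r.capture("wrist");cv2.imwrite("pics/w5.png",p)
E
```

```text
clock: 14.1
tool_pos: [474.9, -317.8, 159.5]
tcp_rot: [1.0, -0.001, -0.0, -0.001]
wrist_force: [-0.3, 0.4, -1.3]
grip_width: 32.3
t14.10 tcp [ 474.9 -317.8  159.5] yaw-0.1 F [-0.3  0.4 -1.3] w32.3
shift cm [-0.    0.03 11.25] turn -0.1
```

View pics/w5.png

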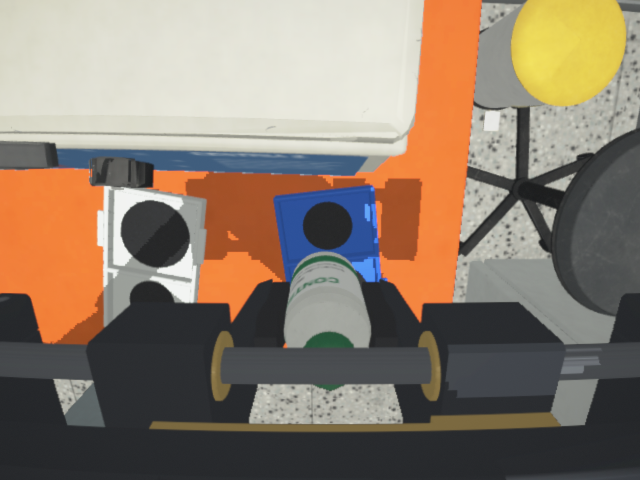

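The bottle is in line with the small disc at (327,226). The wrist camera, 72 mm ahead and 121 mm up, would come close to the centrifuge lid at this yaw. I turn the tool half round (same grasp) so it faces the robot.

```bash
python3 - <<'E'
from h import *
from station import r
print(onplane(r.calibration("wrist"),[[327,226]],3).round(1))
E
python3 -m handwheel '[{"translation":[0,0,0],"delta_rot":[0,0,-10]},{"translation":[0,0,0],"delta_rot":[0,0,-20]},{"translation":[0,0,0],"delta_rot":[0,0,-30]},{"translation":[0,0,0],"delta_rot":[0,0,-40]},{"translation":[0,0,0],"delta_rot":[0,0,-50]},{"translation":[0,0,0],"delta_rot":[0,0,-60]},{"translation":[0,0,0],"delta_rot":[0,0,-70]},{"translation":[0,0,0],"delta_rot":[0,0,-80]},{"translation":[0,0,0],"delta_rot":[0,0,-90]}]' && python3 -m handwheel '[{"translation":[0,0,0],"delta_rot":[0,0,-10]},{"translation":[0,0,0],"delta_rot":[0,0,-20]},{"translation":[0,0,0],"delta_rot":[0,0,-30]},{"translation":[0,0,0],"delta_rot":[0,0,-40]},{"translation":[0,0,0],"delta_rot":[0,0,-50]},{"translation":[0,0,0],"delta_rot":[0,0,-60]},{"translation":[0,0,0],"delta_rot":[0,0,-70]},{"translation":[0,0,0],"delta_rot":[0,0,-80]},{"translation":[0,0,0],"delta_rot":[0,0,-90]},{"translation":[0,0,0],"delta_rot":[0,0,-90]}]' && python3 to.py 474.8 -318 50 180
```

```text
[[ 474.4 -318.     3. ]]
clock: 15.28
tool_pos: [475.2, -315.1, 160.0]
tcp_rot: [0.704, 0.71, 0.0, -0.001]
wrist_force: [-0.1, -0.8, -0.7]
grip_width: 31.5
clock: 16.52
tool_pos: [475.3, -315.6, 160.0]
tcp_rot: [-0.0, 1.0, 0.0, -0.0]
wrist_force: [0.4, -0.9, -0.6]
grip_width: 32.3
t16.52 tcp [ 475.3 -315.6  160. ] yaw-180.0 F [ 0.4 -0.9 -0.6] w32.3
shift cm [ 0.04 -0.25 11.  ] turn -360.0
```

```bash
python3 -m handwheel '[{"translation":[0,-0.2,3],"delta_rot":[0,0,0]},{"translation":[0,-0.2,6],"delta_rot":[0,0,0]},{"translation":[0,-0.2,9],"delta_rot":[0,0,0]},{"translation":[0,-0.2,10.5],"delta_rot":[0,0,0]},{"translation":[0,-0.2,10.9],"delta_rot":[0,0,0]},{"translation":[0,-0.2,10.9],"delta_rot":[0,0,0]},{"translation":[0,-0.2,11],"delta_rot":[0,0,0]}]' && python3 -m handwheel '[{"translation":[0,0,0.1],"delta_rot":[0,0,0]},{"translation":[0,0,0.2],"delta_rot":[0,0,0]},{"translation":[0,0,0.2],"delta_rot":[0,0,0]}]'
```

```text
clock: 17.4
tool_pos: [475.9, -320.3, 51.4]
tcp_rot: [0.0, 1.0, -0.001, 0.001]
wrist_force: [0.3, -0.4, -1.4]
grip_width: 32.2
clock: 17.77
tool_pos: [475.2, -319.6, 48.1]
tcp_rot: [0.0, 1.0, 0.0, 0.0]
wrist_force: [0.1, -0.7, -0.6]
grip_width: 32.1
```

```bash
python3 -m handwheel '[{"translation":[0,0.1,0.1],"delta_rot":[0,0,0]},{"translation":[0,0.1,0.1],"delta_rot":[0,0,0]}]' && python3 -m handwheel '[{"translation":[0,0,0.05],"delta_rot":[0,0,0]},{"translation":[0,0,0.05],"delta_rot":[0,0,0]}]'
```

```text
clock: 18.02
tool_pos: [475.2, -318.7, 47.2]
tcp_rot: [-0.0, 1.0, -0.0, 0.0]
wrist_force: [0.1, -0.2, 0.4]
grip_width: 32.1
clock: 18.27
tool_pos: [475.3, -318.7, 47.1]
tcp_rot: [-0.0, 1.0, -0.0, 0.0]
wrist_force: [-0.9, 2.0, 4.8]
grip_width: 32.4
```

Contact again. I release, rise, and check what surrounds the yellow cup.

```bash
python3 -m handwheel '[{"translation":[0,0,0],"delta_rot":[0,0,0]},{"translation":[0,0,0],"delta_rot":[0,0,0]},{"translation":[0,0,0],"delta_rot":[0,0,0]}]' 0.3 && python3 -m handwheel '[{"translation":[0,0,-2],"delta_rot":[0,0,0]},{"translation":[0,0,-6],"delta_rot":[0,0,0]},{"translation":[0,0,-11],"delta_rot":[0,0,0]},{"translation":[0,0,-14],"delta_rot":[0,0,0]},{"translation":[0,0,-14],"delta_rot":[0,0,0]}]' && python3 to.py 454.5 147.5 190 180
python3 - <<'E'
from h import *
from station import r
z=np.load("top0.npz");u,v,P=cloud(r.calibration("top"),z["d"])
for y in range(190,280,10):
    q=P[(abs(P[:,1]-y)<5)&(P[:,0]>400)&(P[:,0]<510)];print(y,q[:,2].max().round(),end="; ")
p,d=r.capture("top");cv2.imwrite("pics/t2.png",cv2.resize(p[210:370,180:500],None,fx=2.5,fy=2.5))
E
```

```text
clock: 18.65
tool_pos: [475.1, -318.6, 46.4]
tcp_rot: [-0.0, 1.0, 0.0, -0.0]
wrist_force: [-0.5, -0.1, 0.4]
grip_width: 59.6
clock: 19.27
tool_pos: [476.7, -320.1, 191.0]
tcp_rot: [-0.0, 1.0, -0.003, 0.003]
wrist_force: [-0.9, -0.3, -0.4]
grip_width: 61.9
t19.27 tcp [ 476.7 -320.1  191. ] yaw-180.0 F [-0.9 -0.3 -0.4] w61.9
shift cm [ 2.21 46.76 -0.17] turn -360.0
190 6.0; 200 6.0; 210 7.0; 220 6.0; 230 5.0; 240 134.0; 250 134.0; 260 127.0; 270 130.0;
```

View pics/t2.png

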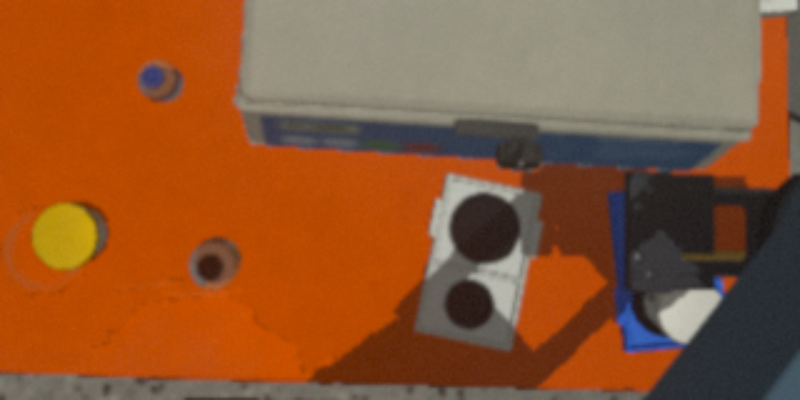

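The white tray is unchanged. The blue tray is partly under the arm, but its cup is standing. Next is the yellow cup: the rack post beside it is 134 mm high at y≥235, so I pick with jaws along x.

```bash
python3 -m handwheel '[{"translation":[1,5,0],"delta_rot":[0,0,10]},{"translation":[2.2,11,0],"delta_rot":[0,0,20]},{"translation":[2.2,17,0],"delta_rot":[0,0,30]},{"translation":[2.2,23,0],"delta_rot":[0,0,40]},{"translation":[2.2,29,0],"delta_rot":[0,0,50]},{"translation":[2.2,35,0],"delta_rot":[0,0,60]},{"translation":[2.2,41,0],"delta_rot":[0,0,70]},{"translation":[2.2,45,0],"delta_rot":[0,0,80]},{"translation":[2.2,46.8,0],"delta_rot":[0,0,90]},{"translation":[2.2,46.8,0],"delta_rot":[0,0,90]}]' 0.15 10 && python3 -m handwheel '[{"translation":[0,0,0],"delta_rot":[0,0,0]},{"translation":[0,0,0],"delta_rot":[0,0,0]}]' && python3 to.py 454.5 147.5 62 90
python3 - <<'E'
from h import *
from station import r
p,d=r.capture("wrist");c=r.calibration("wrist")
ce,s=blob(p,(325,230),rad=150,lo=(20,120,80),hi=(35,255,255));print(ce,s,onplane(c,[ce],63).round(1))
E
```

```text
clock: 20.58
tool_pos: [451.6, 151.3, 185.0]
tcp_rot: [0.707, 0.707, -0.001, -0.001]
wrist_force: [-1.2, -0.2, 0.4]
grip_width: 75.2
clock: 20.82
tool_pos: [452.6, 149.0, 185.8]
tcp_rot: [0.707, 0.707, -0.001, -0.001]
wrist_force: [-0.4, -0.2, -0.2]
grip_width: 74.7
t20.82 tcp [452.6 149.  185.8] yaw90.0 F [-0.4 -0.2 -0.2] w74.7
shift cm [-0.15  0.21 12.38] turn 0.0
[328.34082296 235.69815918] [ 294  202   70   68 3694] [[454.3 150.3  63. ]]
```

```bash
python3 -m handwheel '[{"translation":[0,0.2,4],"delta_rot":[0,0,0]},{"translation":[0,0.2,8],"delta_rot":[0,0,0]},{"translation":[0,0.2,11],"delta_rot":[0,0,0]},{"translation":[0,0.2,12.4],"delta_rot":[0,0,0]},{"translation":[0,0.2,12.4],"delta_rot":[0,0,0]},{"translation":[0,0.2,12.4],"delta_rot":[0,0,0]}]' && python3 -m handwheel '[{"translation":[0,0,0],"delta_rot":[0,0,0]},{"translation":[0,0,0],"delta_rot":[0,0,0]},{"translation":[0,0,0],"delta_rot":[0,0,0]},{"translation":[0,0,0],"delta_rot":[0,0,0]},{"translation":[0,0,0],"delta_rot":[0,0,0]},{"translation":[0,0,0],"delta_rot":[0,0,0]}]' 0.6 10 && python3 to.py 468 -177 150 180
```

```text
clock: 21.62
tool_pos: [456.2, 149.3, 63.7]
tcp_rot: [0.707, 0.707, 0.001, 0.001]
wrist_force: [0.4, -0.4, 0.5]
grip_width: 75.2
clock: 22.38
tool_pos: [455.5, 149.4, 63.0]
tcp_rot: [0.707, 0.707, 0.0, 0.0]
wrist_force: [-0.0, 0.6, 5.6]
grip_width: 48.9
t22.38 tcp [455.5 149.4  63. ] yaw90.0 F [-0.   0.6  5.6] w48.9
shift cm [-32.64   1.25  -8.71] turn -90.0
```

```bash
python3 -m handwheel '[{"translation":[0,0,-2],"delta_rot":[0,0,0]},{"translation":[0,0,-7],"delta_rot":[0,0,0]},{"translation":[0,-0.5,-11.5],"delta_rot":[0,0,0]},{"translation":[-3,-1.5,-12.7],"delta_rot":[0,0,-10]},{"translation":[-8,-1.5,-12.7],"delta_rot":[0,0,-20]},{"translation":[-13.5,-1.5,-12.7],"delta_rot":[0,0,-30]},{"translation":[-19,-1.5,-12.7],"delta_rot":[0,0,-40]},{"translation":[-24.5,-1.5,-12.7],"delta_rot":[0,0,-50]},{"translation":[-30,-1.5,-12.7],"delta_rot":[0,0,-60]},{"translation":[-32.6,-1,-12.7],"delta_rot":[0,0,-70]}]' && python3 to.py 468 -177 150 180
```

```text
clock: 23.62
tool_pos: [444.5, -178.8, 189.2]
tcp_rot: [0.197, 0.98, 0.0, -0.0]
wrist_force: [0.7, 0.9, 0.1]
grip_width: 48.1
t23.62 tcp [ 444.5 -178.8  189.2] yaw157.3 F [0.7 0.9 0.1] w48.1
shift cm [-2.1   1.07  3.92] turn -22.7
```

```bash
python3 -m handwheel '[{"translation":[-1,0.5,0],"delta_rot":[0,0,-10]},{"translation":[-2.1,1.0,1],"delta_rot":[0,0,-20]},{"translation":[-2.1,1.0,3],"delta_rot":[0,0,-20]},{"translation":[-2.1,1.0,5],"delta_rot":[0,0,-20]},{"translation":[-2.1,1.0,6],"delta_rot":[0,0,-20]},{"translation":[-2.1,1.0,6],"delta_rot":[0,0,-20]}]' && python3 to.py 468 -177 66 180
python3 - <<'E'
from station import r
import cv2
p,d=r.capture("wrist");cv2.imwrite("pics/w6.png",p)
E
```

```text
clock: 24.38
tool_pos: [467.8, -175.3, 128.8]
tcp_rot: [0.026, 1.0, 0.001, -0.001]
wrist_force: [-0.8, 0.3, -0.8]
grip_width: 48.3
t24.38 tcp [ 467.8 -175.3  128.8] yaw177.0 F [-0.8  0.3 -0.8] w48.3
shift cm [-0.04 -0.18  6.28] turn -3.0
```

View pics/w6.png

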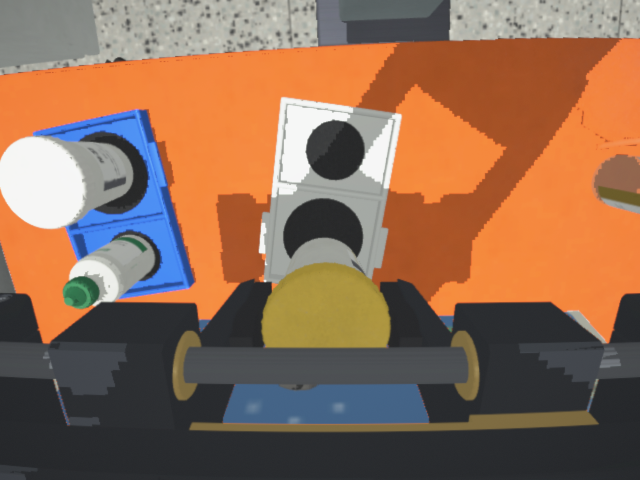

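The white cup and green bottle stand in the blue tray. The yellow cup is over the white tray's large disc at (322,232). I lower it.

```bash
python3 -m handwheel '[{"translation":[0,-0.2,2],"delta_rot":[0,0,-3]},{"translation":[0,-0.2,4.5],"delta_rot":[0,0,-3]},{"translation":[0,-0.2,5.7],"delta_rot":[0,0,-3]},{"translation":[0,-0.2,6],"delta_rot":[0,0,-3]},{"translation":[0,-0.2,6],"delta_rot":[0,0,-3]}]' && python3 -m handwheel '[{"translation":[0,0,0.1],"delta_rot":[0,0,0]},{"translation":[0,0,0.2],"delta_rot":[0,0,0]},{"translation":[0,0,0.2],"delta_rot":[0,0,0]}]'
```

```text
clock: 25.05
tool_pos: [468.8, -177.9, 70.3]
tcp_rot: [-0.0, 1.0, -0.0, 0.0]
wrist_force: [0.7, 0.1, 0.9]
grip_width: 48.0
clock: 25.42
tool_pos: [468.4, -177.7, 67.8]
tcp_rot: [-0.0, 1.0, -0.0, 0.0]
wrist_force: [-0.3, -0.3, 0.4]
grip_width: 48.4
```

```bash
python3 -m handwheel '[{"translation":[0,0,0.1],"delta_rot":[0,0,0]},{"translation":[0,0,0.15],"delta_rot":[0,0,0]},{"translation":[0,0,0.15],"delta_rot":[0,0,0]}]' && python3 -m handwheel '[{"translation":[0,0,0.05],"delta_rot":[0,0,0]},{"translation":[0,0,0.05],"delta_rot":[0,0,0]}]'
```

```text
clock: 25.8
tool_pos: [468.3, -177.6, 66.1]
tcp_rot: [-0.0, 1.0, 0.0, -0.0]
wrist_force: [0.8, 1.1, -0.8]
grip_width: 48.5
clock: 26.05
tool_pos: [468.6, -177.7, 66.0]
tcp_rot: [-0.0, 1.0, -0.0, 0.0]
wrist_force: [-1.1, -0.4, 3.8]
grip_width: 48.0
```

```bash
python3 -m handwheel '[{"translation":[0,0,0],"delta_rot":[0,0,0]},{"translation":[0,0,0],"delta_rot":[0,0,0]},{"translation":[0,0,0],"delta_rot":[0,0,0]},{"translation":[0,0,0],"delta_rot":[0,0,0]}]' 0.15 && python3 -m handwheel '[{"translation":[0,0,-2],"delta_rot":[0,0,0]},{"translation":[0,0,-7],"delta_rot":[0,0,0]},{"translation":[0,0,-12],"delta_rot":[0,0,0]},{"translation":[0,2,-13.5],"delta_rot":[0,0,10]},{"translation":[0,7,-13.5],"delta_rot":[0,0,20]},{"translation":[-1,13,-13.5],"delta_rot":[0,0,30]},{"translation":[-3,18.5,-13.5],"delta_rot":[0,0,40]},{"translation":[-5.5,23.5,-13.5],"delta_rot":[0,0,50]},{"translation":[-8.5,26.5,-13.5],"delta_rot":[0,0,60]},{"translation":[-11,26.5,-13.5],"delta_rot":[0,0,70]}]' && python3 -m handwheel '[{"translation":[0,0,0],"delta_rot":[0,0,10]},{"translation":[0,0,0],"delta_rot":[0,0,20]},{"translation":[0,0,0],"delta_rot":[0,0,20]}]' && python3 to.py 578 87 150 90
python3 - <<'E'
from h import *
from station import r
p,d=r.capture("wrist");c=r.calibration("wrist");cv2.imwrite("pics/w7.png",p)
ce,s=blob(p,(325,230),rad=120,lo=(100,120,60),hi=(125,255,255));print(ce,s,onplane(c,[ce],70).round(1))
E
```

```text
clock: 26.55
tool_pos: [468.2, -177.6, 65.5]
tcp_rot: [-0.0, 1.0, 0.0, -0.0]
wrist_force: [0.1, 0.3, 0.7]
grip_width: 74.6
clock: 27.8
tool_pos: [578.8, 90.6, 200.5]
tcp_rot: [0.57, 0.822, 0.0, -0.0]
wrist_force: [0.4, -0.3, -0.6]
grip_width: 75.0
clock: 28.18
tool_pos: [578.0, 87.5, 200.3]
tcp_rot: [0.703, 0.712, -0.0, -0.0]
wrist_force: [0.4, 0.4, 0.8]
grip_width: 74.3
t28.18 tcp [578.   87.5 200.3] yaw90.7 F [0.4 0.4 0.8] w74.3
shift cm [-0.05  0.    5.03] turn 0.7
[325.84210526 231.12742382] [316 221  21  21 361] [[577.8  90.2  70. ]]
```

View pics/w7.png

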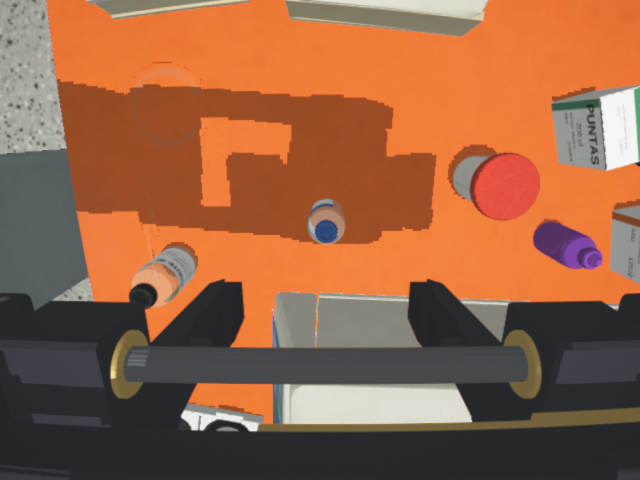

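The blue cap is at (326,231), clearly blue beside the purple one at (567,245). I grasp the body at about 36 mm.

```bash
python3 -m handwheel '[{"translation":[0.05,0,5],"delta_rot":[0,0,0]},{"translation":[0.05,0,10],"delta_rot":[0,0,0]},{"translation":[0.05,0,14],"delta_rot":[0,0,0]},{"translation":[0.05,0,15.8],"delta_rot":[0,0,0]},{"translation":[0.05,0,15.8],"delta_rot":[0,0,0]},{"translation":[0.05,0,15.8],"delta_rot":[0,0,0]}]' && python3 -m handwheel '[{"translation":[0,0,0],"delta_rot":[0,0,0]},{"translation":[0,0,0],"delta_rot":[0,0,0]},{"translation":[0,0,0],"delta_rot":[0,0,0]},{"translation":[0,0,0],"delta_rot":[0,0,0]},{"translation":[0,0,0],"delta_rot":[0,0,0]},{"translation":[0,0,0],"delta_rot":[0,0,0]},{"translation":[0,0,0],"delta_rot":[0,0,0]}]' 0.8 12 && python3 to.py 406.5 -166 120 180
```

```text
clock: 28.98
tool_pos: [579.6, 87.9, 44.4]
tcp_rot: [0.703, 0.711, 0.001, 0.001]
wrist_force: [0.0, -0.0, -0.3]
grip_width: 74.7
clock: 29.85
tool_pos: [578.2, 88.0, 42.6]
tcp_rot: [0.703, 0.711, 0.0, -0.0]
wrist_force: [0.4, 1.1, 1.8]
grip_width: 30.5
t29.85 tcp [578.2  88.   42.6] yaw90.6 F [0.4 1.1 1.8] w30.5
shift cm [-25.21 -17.45  -7.74] turn -89.4
```

```bash
python3 -m handwheel '[{"translation":[0,0,-2],"delta_rot":[0,0,0]},{"translation":[0,0,-7],"delta_rot":[0,0,0]},{"translation":[0,-1,-11.5],"delta_rot":[0,0,0]},{"translation":[0,-5,-12.8],"delta_rot":[0,0,-8]},{"translation":[0,-11,-12.8],"delta_rot":[0,0,-18]},{"translation":[-2,-16,-12.8],"delta_rot":[0,0,-28]},{"translation":[-7,-17.3,-12.8],"delta_rot":[0,0,-38]},{"translation":[-12.5,-17.3,-12.8],"delta_rot":[0,0,-48]},{"translation":[-18,-17.3,-12.8],"delta_rot":[0,0,-58]},{"translation":[-23,-17.3,-12.8],"delta_rot":[0,0,-68]}]' && python3 -m handwheel '[{"translation":[0,0,0],"delta_rot":[0,0,-10]},{"translation":[0,0,0],"delta_rot":[0,0,-20]},{"translation":[0,0,0],"delta_rot":[0,0,-21.5]},{"translation":[0,0,0],"delta_rot":[0,0,-21.5]}]' && python3 to.py 406.5 -166 100 180
```

```text
clock: 31.1
tool_pos: [408.3, -135.8, 172.2]
tcp_rot: [0.216, 0.976, -0.0, 0.001]
wrist_force: [1.0, -0.8, 0.5]
grip_width: 30.4
clock: 31.6
tool_pos: [408.4, -134.0, 171.3]
tcp_rot: [0.034, 0.999, -0.0, 0.0]
wrist_force: [0.9, 0.1, -0.2]
grip_width: 30.1
t31.60 tcp [ 408.4 -134.   171.3] yaw176.1 F [ 0.9  0.1 -0.2] w30.1
shift cm [-0.02 -3.2   7.13] turn -3.9
```

```bash
python3 -m handwheel '[{"translation":[0,-2,0],"delta_rot":[0,0,-4]},{"translation":[0,-3.2,1],"delta_rot":[0,0,-4]},{"translation":[0,-3.2,3],"delta_rot":[0,0,-4]},{"translation":[0,-3.2,5],"delta_rot":[0,0,-4]},{"translation":[0,-3.2,5],"delta_rot":[0,0,-4]}]' && python3 to.py 406.5 -166 46 180
python3 - <<'E'
from station import r
import cv2
p,d=r.capture("wrist");cv2.imwrite("pics/w8.png",p)
E
```

```text
clock: 32.22
tool_pos: [404.9, -165.1, 118.9]
tcp_rot: [-0.001, 1.0, 0.001, -0.002]
wrist_force: [-0.6, -0.8, -0.1]
grip_width: 30.7
t32.23 tcp [ 404.9 -165.1  118.9] yaw-179.9 F [-0.6 -0.8 -0.1] w30.7
shift cm [-0.19 -0.11  7.29] turn -359.9
```

View pics/w8.png

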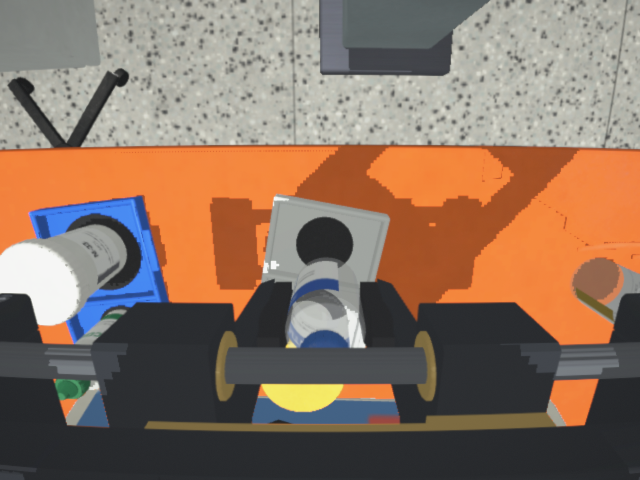

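The blue bottle hangs upright in line with the small disc at (325,243), with the yellow cup standing behind. I lower it.

```bash
python3 -m handwheel '[{"translation":[-0.15,-0.1,3],"delta_rot":[0,0,0]},{"translation":[-0.15,-0.1,5.5],"delta_rot":[0,0,0]},{"translation":[-0.15,-0.1,6.7],"delta_rot":[0,0,0]},{"translation":[-0.15,-0.1,7],"delta_rot":[0,0,0]},{"translation":[-0.15,-0.1,7],"delta_rot":[0,0,0]}]' && python3 -m handwheel '[{"translation":[0,0,0.1],"delta_rot":[0,0,0]},{"translation":[0,0,0.2],"delta_rot":[0,0,0]},{"translation":[0,0,0.2],"delta_rot":[0,0,0]}]'
```

```text
clock: 32.9
tool_pos: [408.2, -167.3, 51.3]
tcp_rot: [-0.002, 1.0, -0.0, 0.0]
wrist_force: [0.7, -0.3, -0.9]
grip_width: 30.5
clock: 33.28
tool_pos: [407.8, -167.1, 48.8]
tcp_rot: [-0.002, 1.0, -0.0, 0.0]
wrist_force: [0.2, 0.1, -1.4]
grip_width: 30.4
```

```bash
python3 -m handwheel '[{"translation":[0.1,0.1,0.1],"delta_rot":[0,0,0]},{"translation":[0.1,0.1,0.25],"delta_rot":[0,0,0]},{"translation":[0.1,0.1,0.25],"delta_rot":[0,0,0]}]' && python3 -m handwheel '[{"translation":[0,0,0.05],"delta_rot":[0,0,0]},{"translation":[0,0,0.05],"delta_rot":[0,0,0]}]'
```

```text
clock: 33.65
tool_pos: [406.5, -165.9, 46.0]
tcp_rot: [-0.002, 1.0, 0.0, -0.0]
wrist_force: [0.4, 0.6, -0.1]
grip_width: 30.6
clock: 33.9
tool_pos: [406.7, -166.0, 45.6]
tcp_rot: [-0.002, 1.0, 0.0, -0.0]
wrist_force: [-0.0, 0.4, -1.1]
grip_width: 30.4
```

```bash
python3 -m handwheel '[{"translation":[0,0,0.05],"delta_rot":[0,0,0]},{"translation":[0,0,0.05],"delta_rot":[0,0,0]}]' && python3 -m handwheel '[{"translation":[0,0,0],"delta_rot":[0,0,0]},{"translation":[0,0,0],"delta_rot":[0,0,0]}]'
```

```text
clock: 34.15
tool_pos: [406.8, -166.1, 45.5]
tcp_rot: [-0.002, 1.0, -0.0, 0.0]
wrist_force: [-2.1, 1.7, 5.0]
grip_width: 30.3
clock: 34.4
tool_pos: [406.8, -166.0, 45.5]
tcp_rot: [-0.002, 1.0, -0.0, 0.0]
wrist_force: [-1.8, 1.4, 5.3]
grip_width: 29.9
```

Contact at the right height. I release, rise, and clear away for the final look.

```bash
python3 -m handwheel '[{"translation":[0,0,0],"delta_rot":[0,0,0]},{"translation":[0,0,0],"delta_rot":[0,0,0]},{"translation":[0,0,0],"delta_rot":[0,0,0]},{"translation":[0,0,0],"delta_rot":[0,0,0]}]' 0.3 && python3 -m handwheel '[{"translation":[0,0,-2],"delta_rot":[0,0,0]},{"translation":[0,0,-7],"delta_rot":[0,0,0]},{"translation":[0,0,-12],"delta_rot":[0,0,0]},{"translation":[0,1,-16],"delta_rot":[0,0,0]},{"translation":[0,7,-18],"delta_rot":[0,0,0]},{"translation":[0,13,-18],"delta_rot":[0,0,0]},{"translation":[0,19,-18],"delta_rot":[0,0,0]},{"translation":[0,25,-18],"delta_rot":[0,0,0]},{"translation":[0,31,-18],"delta_rot":[0,0,0]},{"translation":[0,36,-18],"delta_rot":[0,0,0]}]' && python3 -m handwheel '[{"translation":[0,0,0],"delta_rot":[0,0,0]},{"translation":[0,0,0],"delta_rot":[0,0,0]}]'
python3 - <<'E'
from h import *
from station import r
p,d=r.capture("top");q,_=r.capture("scene")
a=cv2.resize(p[210:370,180:500],(800,400));b=cv2.resize(q[160:340,340:480],(None),fx=1,fy=1) if 0 else cv2.resize(q[150:250,320:480],(320,200))
cv2.imwrite("pics/end.png",np.vstack([a,np.hstack([b,np.zeros((200,480,3),np.uint8)])]))
c=r.calibration("top");np.savez("end.npz",p=p,d=d)
u,v,P=cloud(c,d)
for k,(x,y,h) in dict(white=(412.8,-326,66),green=(475,-318,79),yellow=(468,-177,66),blue=(406.7,-166,73),black=(436,35,84)).items():
    s=(np.hypot(P[:,0]-x,P[:,1]-y)<30)&(P[:,2]>h-6);print(k,s.sum(),P[s].mean(0).round(1),P[s][:,2].max().round(1))
E
```

```text
clock: 34.9
tool_pos: [406.6, -166.0, 45.1]
tcp_rot: [-0.002, 1.0, 0.0, -0.0]
wrist_force: [0.1, -1.1, -0.0]
grip_width: 61.6
clock: 36.15
tool_pos: [405.0, 196.2, 225.3]
tcp_rot: [-0.002, 1.0, 0.0, 0.0]
wrist_force: [0.6, -0.7, -0.2]
grip_width: 61.6
clock: 36.4
tool_pos: [405.1, 193.8, 224.9]
tcp_rot: [-0.002, 1.0, -0.0, -0.0]
wrist_force: [0.4, -0.3, -0.7]
grip_width: 61.4
white 569 [ 411.5 -325.    67. ] 71.5
green 47 [ 475.1 -317.    75.7] 79.6
yellow 568 [ 467.9 -177.8   67.2] 72.1
blue 45 [ 408.  -166.    70.2] 75.5
black 44 [434.1  34.9  81.2] 87.5
```

View pics/end.png

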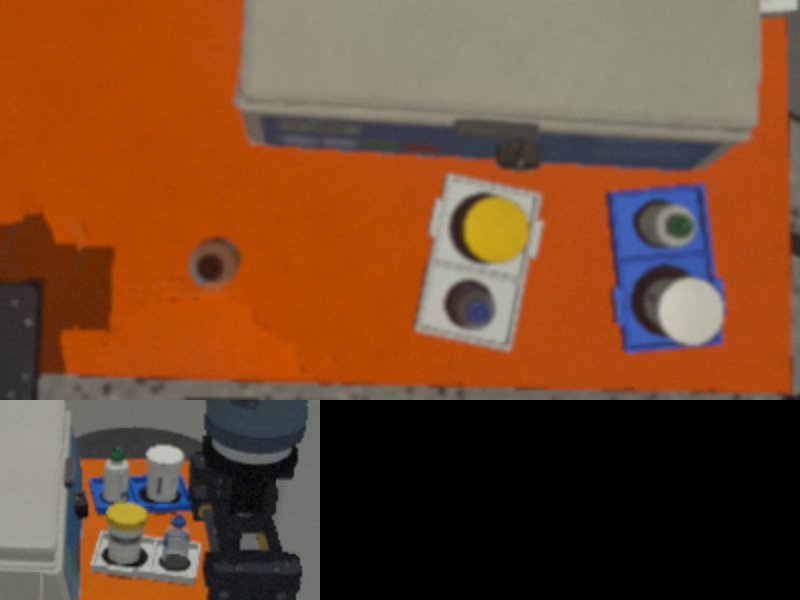

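All four stand upright on their discs, with tops at the right heights and positions within 2 mm. The black bottle has not moved. I hand in.

```bash
python3 -c "
from station import r
print(r.finish_job())"
```

```text
the job is handed in; nothing more can be done
None
```

Both kits are made up and the job is handed in, at about 36.5 s of the 128 s allowed. I placed the white-lidded cup and the green-capped bottle in the blue tray, then the yellow-lidded cup and the blue-capped bottle in the white tray. Each was lowered until the wrist felt light contact, about 4–5 N, before I let go.

**Final check:** the top and scene cameras, taken with the gripper clear, show all four standing upright in their bays. Their tops are within about 2 mm of the bay-disc centres, and at the heights expected for standing on the tray floor. The black-capped bottle is within about 2 mm of where it was, which is the measurement error.

**Red-lidded cup:** I did not re-measure it at the end. The arm never went near it, and it stood upright in the last picture that shows it, after the first three placements.

**Disagreements:** the grip width on the cup lids read 47–49 mm against the stated 51 mm, but both cups held and stayed level. The top and wrist cameras differed by up to about 4 mm, which was within the room in the bays.

I viewed 12 pictures of the 14 budgeted.

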